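Stop the tool chest rocking

ROBOT

A 6-joint arm with a two-finger parallel gripper is mounted at the origin on the work surface. World frame = base frame: x ahead of the robot, y to its left, z up, the work surface at z = 0. Lengths are in m, angles in rad, forces in N, time in s.
With the tool pointing down it reaches from about 0.275 to 0.75 m from the base axis. Payload 10.2 kg.
Tool frame: the origin (TCP) lies on the centre line of the jaws, within the pads' length; the fingertips stand 14 mm ahead of it and the grasp point (between the pads) lies 5 mm behind it (arm.nose_length is the distance from the TCP to the fingertips, in m); z points along the fingers, y is the direction in which the jaws open and shut (so a half turn about z gives the same grasp; the last joint's range is limited). The gripper opens to 88 mm and grips with 3 to 60 N. Pads are 18 mm wide; open, the fingers measure 123 mm over their backs; the gripper's body (75 mm by 187 mm) begins 45 mm behind the grasp point.
Start: joints at [1.114, 0.313, 1.498, -0, 1.331, -0.223], TCP at [0.122, 0.511, 0.253] pointing down, gripper open.
Joint ranges: [-2.94, 2.94], [-0.97, 2.17], [0.19, 2.56], [-1.23, 4.37], [0.02, 3.11], [-2.88, 2.88]. Speed limits (rad/s): [2.39, 2.39, 3.01, 3.14, 3.14, 3.14].

INTERFACE

Orientations are given as a rotation vector (axis times angle).
In Python, from plant import monitor, capture, camera_model, arm, recognise, cut_out, spot_point gives the robot as it stands.
- The arm moves only by the tool send_rows, never from a script. Its argument "rows" is a list of rows, each a list of 7 numbers: the shift along the world's x, y, z as a fraction of full scale, then the turn, a rotation vector about the world's x, y, z as a fraction of full scale, then the opening, from 0 (shut) to 1 (fully open). A call has 1 to 12 rows; each row is the pose to reach, as a shift and turn from the pose measured when the call began, turning the shorter way round; what a row does not reach only later rows make up. Full scale, the value 1, is 1000 mm for a shift and 180 degrees for a turn. A row lasts 1/8 s, in which the tool goes at most 62.5 mm and 10.7 degrees, less where a joint would pass 70% of its speed; a pose out of reach is approached as far as the arm can. A call with a number of a shift or a turn outside -1 to 1 is refused whole. A call with a gripper value outside its range is refused whole. The fingers move at their own pace and stop on an object; the grip force is fixed at half the most. Time passes only in rows, so rows that repeat a pose let the fingers close. It gives the time, the measured TCP pose, the force and the opening at its end, in the units of the state.
- monitor.sense(): the state, without advancing time (a new reading comes with each control period).
- capture(name): name is "scene" or "top"; returns the picture (384x512x3 uint8, red, green, blue); there is no depth.
- camera_model(name): a dict with "mtx" (3x3 intrinsics, pixels), "world_to_cam" (4x4, takes a point from world to camera coordinates). Camera axes: x right, y up, looking along -z (the intrinsics and any distortion apply to the point x, -y, -z); pixel columns grow to the right and rows downward; lengths in m; the calibration is good to about 2 mm. A picture is of the moment at which its call begins. camera_model takes no time and is no camera call.
- arm.hand_in(): hands the job in, once; it reports no verdict.
Trained networks look in the newest picture that a camera, given by its name, has taken for a name from the list of things; names that differ only in an ending like _2 or _b are one class to them, and where a whole thing is asked for, a point or a joint stands for the part that bears it (a point fixed in the world has none). Each returns a list of dicts, best first, with "conf" (0 to 1); they miss things now and then, are a little off and sometimes report something else, mostly with a low value. They report only what shows in the picture. A call takes as long as a camera call. They do not tell look-alikes from the thing itself.
- recognise(camera, query): "pixel" ([row, column] in pixels, amid what is visible of it).
- cut_out(camera, query): "pixels" (384x512 bool, what is visible of it) and "pixel" ([row, column] in pixels, amid what is visible of it).
- spot_point(camera, query): "pixel" ([row, column] in pixels: a listed point, or the origin of a listed thing).
The state is a dict: "time": time; "q": joint angles; "dq": joint speeds; "tau": joint torques, N m; "tool_pos": TCP position; "orientation": TCP orientation; "ft_force": force on the tool from outside, world axes, zero at the start; "torque": the same for the moment, N m; "opening": finger opening in m.
Only numpy, scipy, OpenCV 4.12 (cv2) and the standard library are available. Lean on these libraries where they do the work, as an engineer would, in place of code of your own. Each camera call takes 0.05 s, during which the arm holds its last target.

TASK

The red tool chest on the bench has a short foot. Press down on its yellow-marked corner to feel it rock, then push the yellow wedge along the bench, thin end first, under the short foot until the chest no longer rocks; nothing is to be picked up, the chest stays where it stands and the other things on the bench are left alone. Test it with a firm press (about 10 N) on the yellow-marked corner and finish while still holding that press, with the chest staying level.

Things in the scene. Friction and masses are not known exactly. Their poses are not given: they have to be found in the camera images.
- chest: Red steel tool chest, 4 to 6 kg, level at rest: 160 mm along its x, 240 mm along its y, flat top 114 mm above the bench, bar handle across its middle up to 145 mm, underside of the box 24 mm up. Origin: middle of its footprint at bench height. Three feet are rubber domes; the one at its +x, -y corner is too short. Pressing that corner (3 to 4 N) rocks it down 11 mm (0.1 rad); freed, it comes back.
- corner_top (a point): Middle of the 36 mm yellow square on the flat top of the chest, right above the short foot (20 mm in from both sides): where to press. On the top face, 114 mm above the bench at rest.
- short_foot (a point): Middle of the flat underside of the short foot: a bare steel disc 32 mm across, 11 mm above the bench at rest. The nearest sides of the chest are 20 mm from it, in its +x and -y directions.
- wedge: Loose yellow hard-plastic wedge, 0.12 kg, flat on the bench: 60 mm wide (its x), 120 mm long (its y), top sloping from 24 mm high at the thick end (-y) to 3 mm at the thin end (+y). Origin: middle of the underside. It lies to the chest's -y side, thin end roughly to the short foot. 46 mm from its thin end it is 11 mm thick and fills the gap; there it jams (20 N or more would lift the chest).
- wedge_tip (a point): Middle of the wedge's thin edge, 1.5 mm above the bench.
- wedge_back (a point): Middle of the wedge's upright thick end face (60 mm wide, 24 mm high), 12 mm above the bench: where to push.
- socket_a: Bystander: a loose chrome socket standing on its end, 26 mm across, 36 mm tall; not to be disturbed. Origin: its underside.
- socket_b: Bystander: a loose chrome socket standing on its end, 30 mm across, 34 mm tall; not to be disturbed. Origin: its underside.
- spanner: Bystander: a loose 200 mm spanner lying flat; not to be disturbed. Origin: its underside.
- screwdriver: Bystander: a loose screwdriver lying flat; not to be disturbed. Origin: its underside.
- battery: Bystander: a loose black battery 70 x 113 x 97 mm; not to be disturbed. Origin: its underside.
- spray_can: Bystander: a loose spray can, 54 mm across, 170 mm tall; not to be disturbed. Origin: its underside.
Mind the look-alikes: they are no part of the job. What is meant by the wedge is not grey, and is the smaller of those in its own colour.

How it is judged:
On the way:
1. the bare corner of the chest is pressed and the chest is felt to rock (tilts by more than 0.04 rad) with the wedge not yet under it (angle between chest's own z axis and vertical above 0.04 rad and contact force between the fingers and chest above 0.5 N and contact force between wedge and chest below 0.2 N), for 0.05 s.
At the end, for the whole second after the job is handed in: For the last second the fingers press the chest with over 5 N within 60 mm of the mark and do not touch the wedge; the wedge lies flat, thin edge within 75 mm of the short foot's middle, carrying over 1 N; the chest is still, level within 0.02 rad and within 30 mm of where it stood (horizontal distance between the grasp point and corner_top below 0.06 m and contact force between the fingers and chest above 5 N and contact force between wedge and chest above 1 N and angle between chest's own z axis and vertical below 0.02 rad and angular speed of chest below 0.05 rad/s and angle between wedge's own z axis and vertical below 0.06 rad and horizontal distance between wedge_tip and short_foot below 0.075 m and distance of chest from where it was at the start of the episode below 0.03 m and contact force between the fingers and wedge below 0.5 N); the arm keeps its last pose, push and grip.
It fails at once if the wedge is lifted or tipped up (its underside more than 15 mm above the bench, or tilted by more than 0.3 rad) (height (world z) of wedge above 0.015 m or angle between wedge's own z axis and vertical above 0.3 rad).
It fails at once if the chest is lifted, tipped by more than 0.16 rad, or shifted by more than 40 mm (height (world z) of chest above 0.02 m or angle between chest's own z axis and vertical above 0.16 rad or distance of chest from where it was at the start of the episode above 0.04 m).
It fails at once if the chest is pressed with more than 60 N (contact force between the fingers and chest above 60 N).
It fails at once if a bystander is moved by more than 20 mm (distance of any of socket_a, socket_b, spanner, screwdriver, battery, spray_can from where it was at the start of the episode above 0.02 m).
It also fails if it takes over 54 s, if anything falls off the work surface, if the arm or the gripper's body presses on something with over 40 N, if the wrist force passes 120 N, or if a joint passes its speed limit or range.

## Working session

There is one attempt and no reset: what is moved stays moved. The work goes in short steps, Python scripts to look and compute and a tool call to move; the robot and the scene stay as the last step left them, time stands still between calls to the robot, and variables do not carry over. Pictures are saved under pics/ and viewed, and the job is handed in when it is done.

Besides the shell and the picture viewer there is one more tool, called after "Call:" by a JSON object that holds its "fn" and its "kwargs", one argument or row to a line. send_rows: Moves the arm, as the interface text tells. Shift numbers are shares of 1000 mm and turn numbers shares of 180 degrees, none past 1 either way. Its arguments: {"type":"object","properties":{"rows":{"type":"array"}},"required":["rows"]}

```bash
mkdir -p pics; ls; python3 - <<'E'
from plant import monitor, capture, camera_model, arm, recognise, cut_out, spot_point
import cv2
for n in ("scene","top"):
    im=capture(n); cv2.imwrite(f"pics/{n}0.png",cv2.cvtColor(im,cv2.COLOR_RGB2BGR))
    m=camera_model(n); print(n,m)
    for q in ("chest","corner_top","short_foot","wedge","wedge_tip","wedge_back"):
        f=spot_point(n,q); print(n,q,[(round(d["conf"],2),[round(float(v),1) for v in d["pixel"]]) for d in f[:4]])
s=monitor.sense(); print(s); print(arm.nose_length)
E
```

```text
pics
scene {'mtx': array([[374.47391488,   0.        , 254.53081725],
       [  0.        , 374.47391488, 193.75588108],
       [  0.        ,   0.        ,   1.        ]]), 'world_to_cam': array([[ 0.01206541,  0.99990657,  0.00642447, -0.00381051],
       [-0.71572414,  0.00414923,  0.69837077,  0.32879796],
       [ 0.69827887, -0.01302428,  0.71570734, -1.44401487],
       [ 0.        ,  0.        ,  0.        ,  1.        ]])}
scene chest [(0.95, [199.5, 326.4])]
scene corner_top [(0.94, [181.5, 287.0])]
scene short_foot [(0.67, [209.1, 286.0]), (0.18, [198.1, 411.8])]
scene wedge [(0.95, [225.5, 173.4]), (0.65, [201.1, 231.7]), (0.61, [167.0, 198.2])]
scene wedge_tip [(0.89, [212.5, 170.4]), (0.77, [208.1, 249.2]), (0.61, [153.1, 183.7]), (0.35, [208.6, 288.0])]
scene wedge_back [(0.89, [239.4, 169.0]), (0.68, [171.3, 214.0]), (0.64, [194.1, 211.4])]
top {'mtx': array([[371.25815836,   0.        , 251.75032284],
       [  0.        , 371.25815836, 191.17290754],
       [  0.        ,   0.        ,   1.        ]]), 'world_to_cam': array([[ 0.02662021, -0.99947882, -0.01826089, -
[... 541 characters left out ...]
.5]), (0.68, [219.4, 291.8]), (0.67, [257.2, 289.0])]
{'time': 0.7, 'q': array([ 1.11358847e+00,  3.12906100e-01,  1.49771129e+00,  1.72932740e-05,
        1.33098206e+00, -2.23401258e-01]), 'dq': array([-0.00018205,  0.00040536,  0.00040452, -0.00072895, -0.00058547,
        0.00177319]), 'tau': array([-1.37776551e-03, -4.02036095e+01, -2.52400482e+01,  6.96202205e-02,
        3.16872576e-02,  1.90517477e-05]), 'tool_pos': array([0.121645  , 0.51072017, 0.2527128 ]), 'orientation': array([-3.66430897e-01, -3.12013125e+00,  1.26430219e-06]), 'ft_force': array([0.04259593, 0.4757186 , 0.42446002]), 'torque': array([-0.00564555, -0.04327168,  0.01682675]), 'opening': 0.08756362730425499}
0.014
```

```bash
python3 - <<'E'
import cv2,numpy as np
a=cv2.imread("pics/scene0.png");b=cv2.imread("pics/top0.png")
cv2.imwrite("pics/scene_c.png",cv2.resize(a[110:290,120:450],None,fx=2.4,fy=2.4,interpolation=3))
cv2.imwrite("pics/top_c.png",cv2.resize(b[90:330,120:400],None,fx=2.4,fy=2.4,interpolation=3))
E
```

```text
(no output)
```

View pics/scene_c.png

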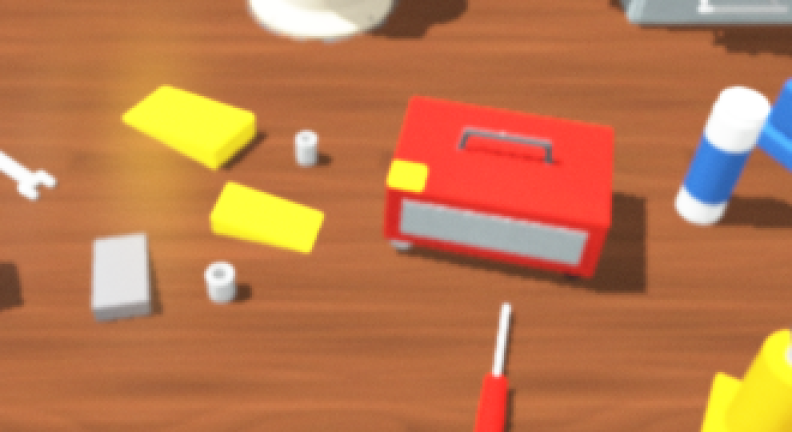

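View pics/top_c.png

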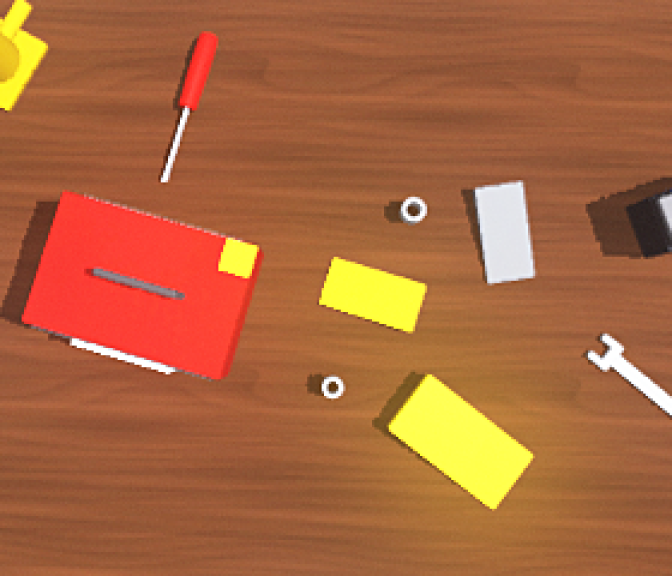

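View pics/top0.png

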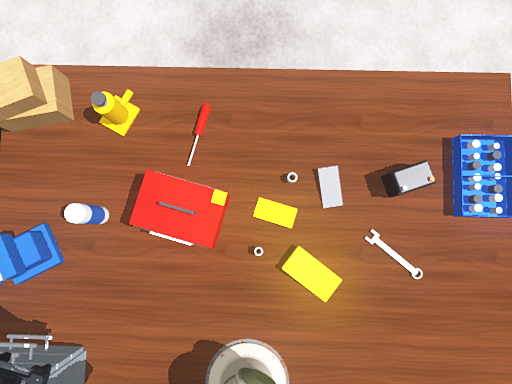

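Candidates for the wedge in the top picture are grey (187,331), large yellow (273,313) and small yellow (209,274). The small yellow one fits: it isn't grey, it is the smaller of the yellow two, and it lies off the chest's -y side with its thin end towards the yellow-marked corner. The enlarged crops confirm it. Next I'll fit the poses by silhouette.

```bash
cat > h.py <<'E'
import numpy as np,cv2
from scipy.optimize import minimize
from plant import camera_model
CM={n:camera_model(n) for n in("scene","top")}
def proj(n,P):
    P=np.atleast_2d(P);m=CM[n];c=P@m["world_to_cam"][:3,:3].T+m["world_to_cam"][:3,3]
    p=np.c_[c[:,0],-c[:,1],-c[:,2]]@m["mtx"].T
    return p[:,:2]/p[:,2:]   # col,row
def back(n,px,z):  # px=(row,col)
    m=CM[n];d=np.linalg.inv(m["mtx"])@[px[1],px[0],1];R=m["world_to_cam"][:3,:3];t=m["world_to_cam"][:3,3]
    d=R.T@[d[0],-d[1],-d[2]];o=-R.T@t
    return o+d*(z-o[2])/d[2]
def T(p,V):
    c,s=np.cos(p[2]),np.sin(p[2]);return np.c_[V[:,0]*c-V[:,1]*s+p[0],V[:,0]*s+V[:,1]*c+p[1],V[:,2]]
W=np.array([[x,y,z] for x in(-.03,.03) for y,z in((-.06,0),(-.06,.024),(.06,0),(.06,.003))])
C=np.array([[x,y,z] for x in(-.08,.08) for y in(-.12,.12) for z in(.024,.114)])
def sil(n,V,S=4):
    h=cv2.convexHull(proj(n,V).astype(np.float32))[:,0]
    im=np.zeros((384*S,512*S),np.uint8);cv2.fillConvexPoly(im,np.round((h+.5)*S*16-8).astype(np.int32),255,shift=4)
    return cv2.resize(im,(512,384),interpolation=cv2.INTER_AREA)/255.
def fit(masks,V,p0):
    f=lambda p:sum(np.abs(sil(n,T(p,V))-m).sum() for n,m in masks.items())
    best=None
    for sc in(1,.4):
        p0=p0 if best is None else best.x
        best=minimize(f,p0,method="Nelder-Mead",options=dict(initial_simplex=[p0]+[np.array(p0)+sc*np.array(d) for d in((.01,0,0),(0,.01,0),(0,0,.15))],xatol=1e-5,fatol=.05))
    return best.x,best.fun
E
cat > m.py <<'E'
from h import *
from plant import capture,cut_out,spot_point,recognise,monitor
import sys
tag=sys.argv[1]
M={};out={}
for n in("scene","top"):
    im=capture(n);bgr=cv2.cvtColor(im,cv2.COLOR_RGB2BGR);cv2.imwrite(f"pics/{n}_{tag}.png",bgr)
    r=cut_out(n,"wedge")
    for d in r: 
        P=back(n,d["pixel"],.008); print(n,"wedge",round(d["conf"],2),np.round(d["pixel"]),P.round(3),d["pixels"].sum())
    M[n]=r
    q=cut_out(n,"chest"); out[n]=q[0]["pixels"].astype(float) if q else None
np.save("masks.npy",np.array([M,out],dtype=object),allow_pickle=True)
E
python3 m.py 1
python3 - <<'E'
from h import *
for q,t,s,z in(("corner",(197,222.3),(181.5,287),.114),("tip",(204.4,254.9),(208.1,249.2),.0015),("back",(219.4,291.8),(194.1,211.4),.012)):
    print(q,back("top",t,z).round(4),back("scene",s,z).round(4))
for q in ("socka",(177.5,292)),("sockb",(251,258.5)): print(q[0],back("top",q[1],.035).round(3))
M,O=np.load("masks.npy",allow_pickle=True)
ct=back("top",(204.4,254.9),.0015)[:2];cb=back("top",(219.4,291.8),.012)[:2];d=ct-cb
mk={}
for n in M:
    c=sorted(M[n],key=lambda d:np.hypot(*(back(n,d["pixel"],.01)[:2]-(ct+cb)/2)))[0];mk[n]=c["pixels"].astype(float)
p0=[*((ct+cb)/2),np.arctan2(-d[0],d[1])]
print("wedge",p0,fit(mk,W,p0), [fit({n:mk[n]},W,p0) for n in mk])
oc=back("top",(210.4,185.2),0)[:2]
p0=[*oc,p0[2]]
print("chest",p0,fit(O,C,p0),[fit({n:O[n]},C,p0) for n in mk])
E
```

```text
scene wedge 0.71 [202. 229.] [ 0.499 -0.076  0.008] 721
scene wedge 0.66 [163. 202.] [ 0.326 -0.169  0.008] 1034
scene wedge 0.63 [226. 173.] [ 0.589 -0.225  0.008] 720
scene wedge 0.62 [171. 420.] [0.369 0.526 0.008] 1207
scene wedge 0.28 [185. 325.] [0.433 0.213 0.008] 5673
top wedge 0.82 [212. 275.] [ 0.496 -0.073  0.008] 817
top wedge 0.73 [273. 310.] [ 0.319 -0.179  0.008] 1556
top wedge 0.56 [186. 329.] [ 0.581 -0.235  0.008] 787
corner [0.5304 0.0782 0.114 ] [0.5255 0.0832 0.114 ]
tip [ 0.519  -0.011   0.0015] [ 0.5186 -0.0178  0.0015]
back [ 0.476  -0.1233  0.012 ] [ 0.4718 -0.1292  0.012 ]
socka [ 0.6   -0.12   0.035]
sockb [ 0.381 -0.025  0.035]
wedge [np.float64(0.4975307700235073), np.float64(-0.06718460739473595), np.float64(-0.3655693081885297)] (array([ 0.49505575, -0.07009901, -0.2835331 ]), np.float64(115.11372549019606)) [(array([ 0.49428013, -0.07063986, -0.27832451]), np.float64(75.53725490196078)), (array([ 0.49520521, -0.07043172, -0.28143048]), np.float64(38.160784313725486))]
chest [np.float64(0.49525975240963416), np.float64(0.2020799090990616), np.float64(-0.3655693081885297)] (array([ 0.49571462,  0.20103264, -0.25416618]), np.float64(428.3607843137255)) [(array([ 0.49653595,  0.2005607 , -0.24067081]), np.float64(176.2705882352941)), (array([ 0.4956171 ,  0.20080406, -0.25884619]), np.float64(243.85490196078428))]
```

Both cameras agree:

| Item | Position / yaw |
|---|---|
| Chest | (0.496, 0.201), yaw -0.255 |
| Short foot | ≈ (0.529, 0.087) |
| Wedge | (0.495, -0.070), yaw -0.283 |
| Wedge tip | 102 mm from the foot, along the wedge |

I'll go above the corner with the jaws shut and turned square to the wedge (-92.7°).

Call:
{"fn": "send_rows", "kwargs": {
  "rows": [
    [0.2, -0.21, 0, 0, 0, -0.25, 0],
    [0.407, -0.424, 0, 0, 0, -0.515, 0],
    [0.407, -0.424, 0, 0, 0, -0.515, 0],
    [0.407, -0.424, 0, 0, 0, -0.515, 0],
    [0.407, -0.424, 0, 0, 0, -0.515, 0],
    [0.407, -0.424, 0, 0, 0, -0.515, 0],
    [0.407, -0.424, 0, 0, 0, -0.515, 0],
    [0.407, -0.424, 0, 0, 0, -0.515, 0],
    [0.407, -0.424, 0, 0, 0, -0.515, 0],
    [0.407, -0.424, 0, 0, 0, -0.515, 0],
    [0.407, -0.424, -0.05, 0, 0, -0.515, 0],
    [0.407, -0.424, -0.085, 0, 0, -0.515, 0]
  ]
}}

```text
time: 2.5
tool_pos: [0.5283, 0.0864, 0.1659]
orientation: [-2.511, -1.887, 0.002]
ft_force: [0.3, 0.3, -0.4]
opening: 0.0007
```

Call:
{"fn": "send_rows", "kwargs": {
  "rows": [
    [0, 0, -0.025, 0, 0, 0, 0],
    [0, 0, -0.034, 0, 0, 0, 0],
    [0, 0, -0.038, 0, 0, 0, 0],
    [0, 0, -0.041, 0, 0, 0, 0],
    [0, 0, -0.044, 0, 0, 0, 0],
    [0, 0, -0.046, 0, 0, 0, 0],
    [0, 0, -0.046, 0, 0, 0, 0]
  ]
}}

```text
time: 3.38
tool_pos: [0.5314, 0.0842, 0.1235]
orientation: [2.505, 1.883, 0.007]
ft_force: [3.3, -11.9, 14.3]
opening: 0.0001
```

```bash
python3 - <<'E'
from plant import *
from plant import capture,monitor
import cv2
for n,(r0,r1,c0,c1) in dict(scene=(120,260,200,400),top=(140,280,120,320)).items():
    a=cv2.cvtColor(capture(n),cv2.COLOR_RGB2BGR);cv2.imwrite(f"pics/{n}_2.png",a)
    cv2.imwrite(f"pics/{n}_2c.png",cv2.resize(a[r0:r1,c0:c1],None,fx=3,fy=3,interpolation=3))
s=monitor.sense();print(s["tool_pos"],s["ft_force"])
E
```

```text
[0.53144079 0.0842585  0.12353533] [  2.17750744 -11.96508275  14.32100706]
```

View pics/scene_2c.png

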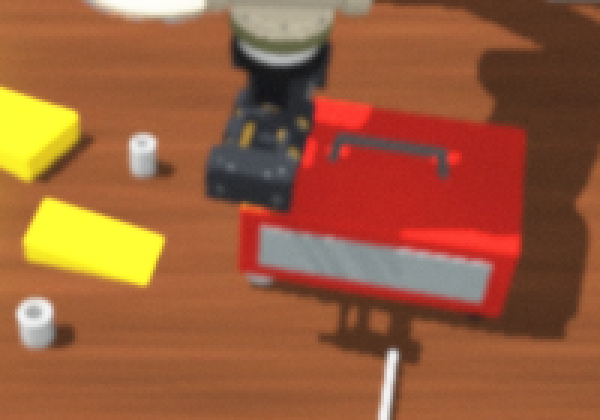

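The corner is down about 4.5 mm, and the tip drags sideways as the chest rocks. I'll follow the corner's arc down a bit further so the tilt is clearly over 0.04 rad.

Call:
{"fn": "send_rows", "kwargs": {
  "rows": [
    [0.001, -0.002, -0.003, 0, 0, 0, 0],
    [0.002, -0.004, -0.005, 0, 0, 0, 0],
    [0.003, -0.005, -0.007, 0, 0, 0, 0],
    [0.004, -0.006, -0.008, 0, 0, 0, 0],
    [0.004, -0.006, -0.008, 0, 0, 0, 0]
  ]
}}

```text
time: 4.1
tool_pos: [0.5361, 0.079, 0.1183]
orientation: [2.504, 1.883, 0.011]
ft_force: [-7.8, 2.9, 23.6]
opening: 0.0005
```

Call:
{"fn": "send_rows", "kwargs": {
  "rows": [
    [-0.003, 0.003, 0.004, 0, 0, 0, 0],
    [-0.007, 0.007, 0.011, 0, 0, 0, 0],
    [-0.007, 0.007, 0.03, 0, 0, 0, 0],
    [-0.007, 0.007, 0.07, 0, 0, 0, 0.2],
    [-0.067, -0.239, 0.08, 0, 0, 0, 0.2],
    [-0.067, -0.239, 0.08, 0, 0, 0, 0.2],
    [-0.067, -0.239, 0.08, 0, 0, 0, 0.2],
    [-0.067, -0.239, 0.08, 0, 0, 0, 0.2],
    [-0.067, -0.239, 0.08, 0, 0, 0, 0.2],
    [-0.067, -0.239, 0.03, 0, 0, 0, 0.2]
  ]
}}

```text
time: 5.35
tool_pos: [0.4705, -0.1608, 0.15]
orientation: [2.5, 1.878, 0.016]
ft_force: [1.2, -0.1, -0.3]
opening: 0.0176
```

```bash
python3 m.py 3; python3 - <<'E'
from h import *
from plant import monitor
s=monitor.sense();print(s["tool_pos"],s["orientation"],s["ft_force"],s["opening"],s["time"])
M,O=np.load("masks.npy",allow_pickle=True)
print("chest",[fit({n:O[n]},C,[.4957,.201,-.255]) for n in O if O[n] is not None])
mk={}
for n in M:
    if M[n]:
        c=sorted(M[n],key=lambda d:np.hypot(*(back(n,d["pixel"],.01)[:2]-(.495,-.07))))[0];mk[n]=c["pixels"].astype(float)
print("wedge",[(n,fit({n:mk[n]},W,[.495,-.070,-.283])) for n in mk])
E
```

```text
scene wedge 0.93 [167. 208.] [ 0.349 -0.148  0.008] 653
scene wedge 0.71 [199. 230.] [ 0.487 -0.074  0.008] 787
scene wedge 0.7 [227. 175.] [ 0.594 -0.221  0.008] 789
top wedge 0.94 [177. 330.] [ 0.607 -0.238  0.008] 449
[ 0.46994777 -0.15969457  0.14987347] [2.50100101 1.88262307 0.01279666] [-0.85382649 -0.24326967  0.29632672] 0.017913587874372316 5.65
chest [(array([ 0.49638102,  0.20054176, -0.24182521]), np.float64(240.69803921568626)), (array([ 0.49561632,  0.20060612, -0.26286273]), np.float64(197.7450980392157))]
wedge [('scene', (array([ 0.49472643, -0.0712366 , -0.30526238]), np.float64(35.8))), ('top', (array([ 0.49500823, -0.0599198 , -0.28435873]), np.float64(1260.0666666666666)))]
```

The chest came back to where it stood. Next, down behind the wedge.

Call:
{"fn": "send_rows", "kwargs": {
  "rows": [
    [-0.001, -0.001, -0.06, 0, 0, 0, 0.2],
    [-0.001, -0.001, -0.11, 0, 0, 0, 0.2],
    [-0.001, -0.001, -0.131, 0, 0, 0, 0.2],
    [-0.001, -0.001, -0.131, 0, 0, 0, 0.2]
  ]
}}

```text
time: 6.15
tool_pos: [0.4692, -0.1605, 0.019]
orientation: [2.501, 1.884, 0.012]
ft_force: [-0.6, 0.2, 0.8]
opening: 0.0179
```

```bash
python3 - <<'E'
from plant import capture,monitor
import cv2
for n,(r0,r1,c0,c1) in dict(scene=(150,270,150,350),top=(140,280,170,370)).items():
    a=cv2.cvtColor(capture(n),cv2.COLOR_RGB2BGR)
    cv2.imwrite(f"pics/{n}_4c.png",cv2.resize(a[r0:r1,c0:c1],None,fx=3.5,fy=3.5,interpolation=3))
s=monitor.sense();print(s["tool_pos"],s["ft_force"],s["opening"])
E
```

```text
[ 0.46994874 -0.16104914  0.02045376] [-0.7418426  -0.80622081  0.39281981] 0.017929516943648482
```

View pics/scene_4c.png

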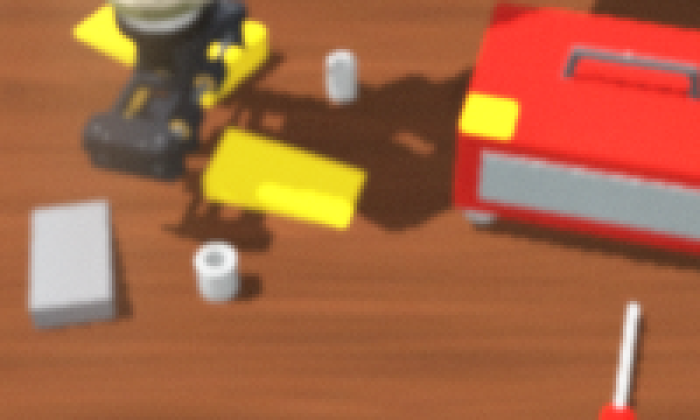

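Call:
{"fn": "send_rows", "kwargs": {
  "rows": [
    [0.003, 0.012, -0.001, 0, 0, 0, 0.2],
    [0.005, 0.022, -0.001, 0, 0, 0, 0.2],
    [0.007, 0.032, -0.001, 0, 0, 0, 0.2],
    [0.009, 0.042, -0.001, 0, 0, 0, 0.2],
    [0.011, 0.053, -0.001, 0, 0, 0, 0.2],
    [0.0135, 0.065, -0.001, 0, 0, 0, 0.2],
    [0.016, 0.077, -0.001, 0, 0, 0, 0.2],
    [0.0185, 0.089, -0.001, 0, 0, 0, 0.2],
    [0.021, 0.101, -0.001, 0, 0, 0, 0.2],
    [0.0235, 0.113, -0.001, 0, 0, 0, 0.2],
    [0.0265, 0.126, -0.001, 0, 0, 0, 0.2],
    [0.0265, 0.126, -0.001, 0, 0, 0, 0.2]
  ]
}}

```text
time: 7.75
tool_pos: [0.4965, -0.0341, 0.0193]
orientation: [2.498, 1.884, 0.014]
ft_force: [-0.4, -0.4, -0.4]
opening: 0.0177
```

```bash
python3 m.py 5; python3 - <<'E'
from h import *
from plant import monitor
s=monitor.sense();print(s["tool_pos"],s["orientation"],s["ft_force"],s["opening"],s["time"])
for n,(r0,r1,c0,c1) in dict(scene=(150,270,150,350),top=(140,280,170,370)).items():
    a=cv2.imread(f"pics/{n}_5.png")
    cv2.imwrite(f"pics/{n}_5c.png",cv2.resize(a[r0:r1,c0:c1],None,fx=3.5,fy=3.5,interpolation=3))
E
```

```text
scene wedge 0.9 [205. 267.] [0.511 0.032 0.008] 669
scene wedge 0.81 [164. 198.] [ 0.334 -0.182  0.008] 1062
scene wedge 0.69 [226. 172.] [ 0.589 -0.229  0.008] 750
top wedge 0.89 [185. 331.] [ 0.583 -0.242  0.008] 794
top wedge 0.64 [271. 311.] [ 0.325 -0.184  0.008] 1630
top wedge 0.58 [202. 231.] [0.524 0.062 0.008] 139
[ 0.49638846 -0.035359    0.01943776] [2.49931264 1.88098396 0.01416509] [-0.76904654 -0.13725081 -0.61388164] 0.01776599449854328 8.05
```

View pics/scene_5c.png

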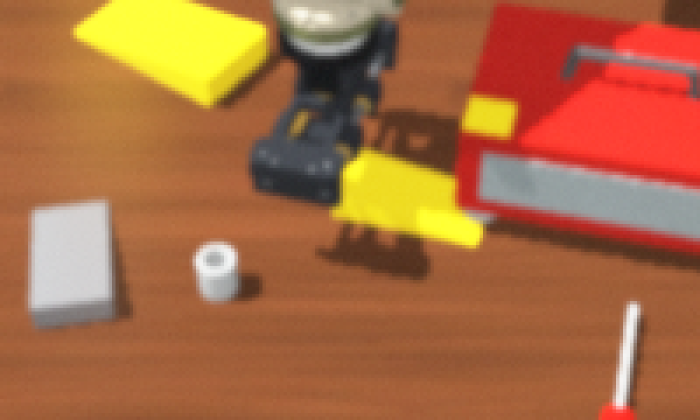

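View pics/top_5c.png

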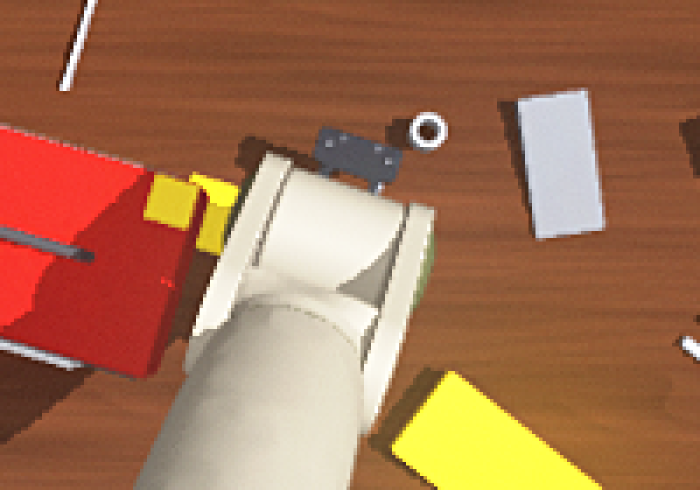

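```bash
python3 - <<'E'
from h import *
A=back("scene",(220.4,287.0),0);B=back("scene",(211.6,245),0);print(A,B,np.linalg.norm(A-B),np.arctan2(-(A-B)[0],(A-B)[1]))
M,O=np.load("masks.npy",allow_pickle=True)
m=sorted(M["scene"],key=lambda d:np.hypot(*(back("scene",d["pixel"],.01)[:2]-(.511,.03))))[0]["pixels"]
# hidden region: chest silhouette + gripper dark -> ignore pixels of chest and left of face
ch=sil("scene",T([.496,.2007,-.25],C))>.02
g=cv2.cvtColor(cv2.imread("pics/scene_5.png"),cv2.COLOR_BGR2GRAY)
ig=ch|((g<75)&(np.indices(g.shape)[1]<252)&(np.indices(g.shape)[0]<209))
f=lambda p:(np.abs(sil("scene",T(p,W))-m)*~ig).sum()
for p0 in([.519,.047,-.28],[.52,.045,-.22],[.515,.045,-.33]):
    s=np.array(p0);r=minimize(f,s,method="Nelder-Mead",options=dict(initial_simplex=[s,s+[.01,0,0],s+[0,.01,0],s+[0,0,.1]]));print(r.x,r.fun)
    x,y,t=r.x;foot=np.array([.5287,.088]);d=foot-[x,y];c,s_=np.cos(t),np.sin(t)
    print("foot in wedge frame",d[0]*c+d[1]*s_,-d[0]*s_+d[1]*c)
E
```

```text
[0.56438998 0.0881426  0.        ] [ 0.53066141 -0.02990602  0.        ] 0.12277252221734258 -0.2783027514322665
[ 0.51618688  0.03736835 -0.25421143] 57.152941176470584
foot in wedge frame -0.0006219864625333117 0.05215127519936478
[ 0.5166284   0.03803842 -0.24911479] 57.211764705882345
foot in wedge frame -0.0006188750806260888 0.05139552760867385
[ 0.5168583   0.03929281 -0.23905853] 58.4156862745098
foot in wedge frame -2.8345478394180973e-05 0.050125996734393295
```

The wedge is centred on the foot, with its tip about 9 mm past the foot's middle and about 20 mm left to the jam. I'll push on gently and watch the force.

Call:
{"fn": "send_rows", "kwargs": {
  "rows": [
    [0.002, 0.008, -0.001, 0, 0, 0, 0.2],
    [0.003, 0.011, -0.001, 0, 0, 0, 0.2],
    [0.0035, 0.0135, -0.001, 0, 0, 0, 0.2],
    [0.004, 0.016, -0.001, 0, 0, 0, 0.2],
    [0.004, 0.016, -0.001, 0, 0, 0, 0.2]
  ]
}}

```text
time: 8.68
tool_pos: [0.5004, -0.0191, 0.0184]
orientation: [2.499, 1.881, 0.014]
ft_force: [0.6, 0.5, 0.4]
opening: 0.0175
```

Call:
{"fn": "send_rows", "kwargs": {
  "rows": [
    [0.0005, 0.002, 0, 0, 0, 0, 0.2],
    [0.001, 0.004, 0, 0, 0, 0, 0.2],
    [0.001, 0.004, 0, 0, 0, 0, 0.2]
  ]
}}

```text
time: 9.05
tool_pos: [0.5014, -0.015, 0.0184]
orientation: [2.499, 1.882, 0.014]
ft_force: [0.6, -0.5, -0.0]
opening: 0.0179
```

Call:
{"fn": "send_rows", "kwargs": {
  "rows": [
    [0.0005, 0.002, 0, 0, 0, 0, 0.2],
    [0.001, 0.004, 0, 0, 0, 0, 0.2],
    [0.001, 0.004, 0, 0, 0, 0, 0.2]
  ]
}}

```text
time: 9.43
tool_pos: [0.5025, -0.0109, 0.0185]
orientation: [2.499, 1.882, 0.014]
ft_force: [-0.7, -1.2, -0.7]
opening: 0.0176
```

Call:
{"fn": "send_rows", "kwargs": {
  "rows": [
    [0.0003, 0.001, 0, 0, 0, 0, 0.2],
    [0.0006, 0.002, 0, 0, 0, 0, 0.2],
    [0.0009, 0.003, 0, 0, 0, 0, 0.2],
    [0.0009, 0.003, 0, 0, 0, 0, 0.2]
  ]
}}

```text
time: 9.93
tool_pos: [0.5033, -0.0086, 0.0185]
orientation: [2.498, 1.882, 0.013]
ft_force: [-2.0, -8.0, 0.7]
opening: 0.0177
```

Call:
{"fn": "send_rows", "kwargs": {
  "rows": [
    [0.0004, 0.0015, 0, 0, 0, 0, 0.2],
    [0.0004, 0.0015, 0, 0, 0, 0, 0.2],
    [0.0004, 0.0015, 0, 0, 0, 0, 0.2]
  ]
}}

```text
time: 10.3
tool_pos: [0.5035, -0.008, 0.0185]
orientation: [2.497, 1.882, 0.011]
ft_force: [-3.2, -9.7, 0.8]
opening: 0.0176
```

```bash
python3 m.py 6; python3 - <<'E'
from h import *
M,O=np.load("masks.npy",allow_pickle=True)
print("chest",[fit({n:O[n]},C,[.4957,.201,-.255]) for n in O if O[n] is not None])
for n,(r0,r1,c0,c1) in dict(scene=(150,270,150,350),top=(140,280,170,370)).items():
    a=cv2.imread(f"pics/{n}_6.png")
    cv2.imwrite(f"pics/{n}_6c.png",cv2.resize(a[r0:r1,c0:c1],None,fx=3.5,fy=3.5,interpolation=3))
E
```

```text
scene wedge 0.92 [209. 272.] [0.528 0.048 0.008] 593
scene wedge 0.75 [226. 174.] [ 0.587 -0.223  0.008] 796
scene wedge 0.58 [166. 199.] [ 0.342 -0.177  0.008] 980
top wedge 0.93 [186. 329.] [ 0.582 -0.234  0.008] 822
top wedge 0.7 [270. 311.] [ 0.326 -0.183  0.008] 1553
chest [(array([ 0.49617978,  0.20133116, -0.25582167]), np.float64(176.2)), (array([ 0.49495663,  0.20171139, -0.25422462]), np.float64(515.3529411764706))]
```

View pics/scene_6c.png

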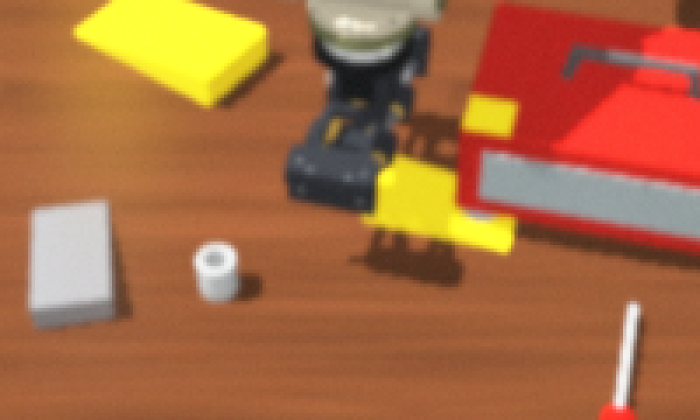

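The wedge jammed at about 10 N and the chest didn't move. I'll back off, rise, shut the jaws and go over the corner.

Call:
{"fn": "send_rows", "kwargs": {
  "rows": [
    [-0.003, -0.01, 0, 0, 0, 0, 0.2],
    [-0.007, -0.026, 0, 0, 0, 0, 0.2],
    [-0.008, -0.03, 0.04, 0, 0, 0, 0],
    [-0.008, -0.03, 0.1, 0, 0, 0, 0],
    [-0.008, -0.03, 0.15, 0, 0, 0, 0],
    [0.0, 0.0, 0.155, 0, 0, 0, 0],
    [0.015, 0.055, 0.15, 0, 0, 0, 0],
    [0.025, 0.095, 0.14, 0, 0, 0, 0],
    [0.025, 0.095, 0.12, 0, 0, 0, 0],
    [0.025, 0.095, 0.12, 0, 0, 0, 0]
  ]
}}

```text
time: 11.85
tool_pos: [0.5278, 0.0866, 0.1374]
orientation: [2.499, 1.883, 0.008]
ft_force: [0.2, -0.5, 0.4]
opening: 0.0005
```

Call:
{"fn": "send_rows", "kwargs": {
  "rows": [
    [0, 0, -0.006, 0, 0, 0, 0],
    [0, 0, -0.009, 0, 0, 0, 0],
    [0, 0, -0.0105, 0, 0, 0, 0],
    [0, 0, -0.0115, 0, 0, 0, 0],
    [0, 0, -0.0115, 0, 0, 0, 0]
  ]
}}

```text
time: 12.48
tool_pos: [0.5281, 0.0861, 0.1277]
orientation: [2.498, 1.882, 0.009]
ft_force: [-5.3, -2.2, 14.2]
opening: 0.0004
```

Call:
{"fn": "send_rows", "kwargs": {
  "rows": [
    [0, 0, -0.0014, 0, 0, 0, 0],
    [0, 0, -0.0014, 0, 0, 0, 0],
    [0, 0, -0.0014, 0, 0, 0, 0],
    [0, 0, -0.0014, 0, 0, 0, 0]
  ]
}}

```text
time: 12.98
tool_pos: [0.5281, 0.086, 0.1277]
orientation: [2.498, 1.881, 0.009]
ft_force: [-5.0, 1.5, 12.1]
opening: 0.0002
```

```bash
python3 m.py 7; python3 - <<'E'
from h import *
from plant import monitor
s=monitor.sense();print(s["tool_pos"],s["ft_force"],s["time"])
M,O=np.load("masks.npy",allow_pickle=True)
print("chest",[fit({n:O[n]},C,[.4957,.201,-.255]) for n in O if O[n] is not None])
a=cv2.imread("pics/scene_7.png");cv2.imwrite("pics/scene_7c.png",cv2.resize(a[120:260,160:400],None,fx=3.2,fy=3.2,interpolation=3))
m=sorted(M["scene"],key=lambda d:np.hypot(*(back("scene",d["pixel"],.01)[:2]-(.528,.05))))[0]["pixels"]
ch=sil("scene",T([.496,.2007,-.25],C))>.02
g=cv2.cvtColor(a,cv2.COLOR_BGR2GRAY)
f=lambda p:(np.abs(sil("scene",T(p,W))-m)*~ch).sum()
s=np.array([.524,.062,-.26]);r=minimize(f,s,method="Nelder-Mead",options=dict(initial_simplex=[s,s+[.01,0,0],s+[0,.01,0],s+[0,0,.1]]));print(r.x,r.fun)
x,y,t=r.x;d=np.array([.5287,.088])-[x,y];c,q=np.cos(t),np.sin(t);print("foot in wedge",d[0]*c+d[1]*q,-d[0]*q+d[1]*c)
E
```

```text
scene wedge 0.79 [206. 270.] [0.516 0.043 0.008] 607
scene wedge 0.63 [227. 173.] [ 0.592 -0.226  0.008] 834
scene wedge 0.58 [165. 202.] [ 0.338 -0.167  0.008] 992
top wedge 0.93 [187. 331.] [ 0.578 -0.242  0.008] 827
top wedge 0.71 [273. 311.] [ 0.32  -0.183  0.008] 1535
top wedge 0.64 [204. 244.] [0.519 0.021 0.008] 271
[0.52806428 0.08596707 0.12771857] [-5.55138832  0.47746028 11.73401504] 13.275
chest [(array([ 0.49670621,  0.2011246 , -0.25713158]), np.float64(849.1333333333332)), (array([ 0.49046824,  0.20602479, -0.31716263]), np.float64(3228.901960784314))]
[ 0.52192999  0.05964353 -0.27502462] 41.16862745098039
foot in wedge -0.0011852015608877046 0.029129325558036222
```

View pics/scene_7c.png

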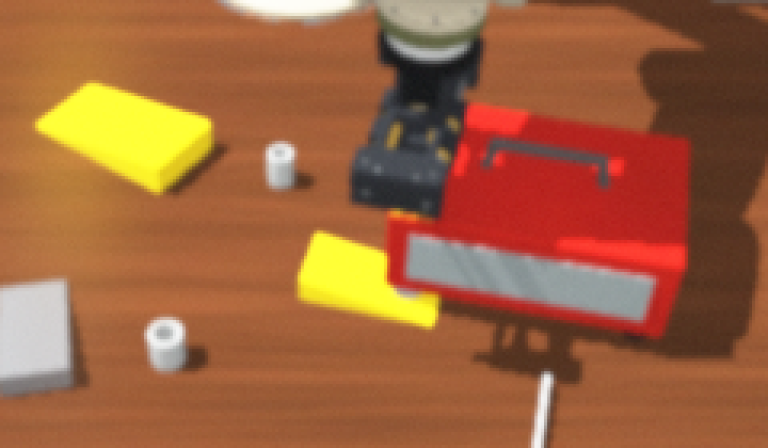

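The press holds at about 12 N and the tool height stays constant. The wedge lies flat, with its tip about 31 mm past the foot's middle. Handing in.

```bash
python3 - <<'E'
from plant import arm,monitor
print(arm.hand_in()); s=monitor.sense(); print(s["tool_pos"],s["ft_force"],s["time"])
E
```

```text
the job is handed in; nothing more can be done
None
the job is handed in; nothing more can be done
```

I pressed the bare corner and felt the chest rock, pushed the small yellow wedge under the short foot until it jammed, then pressed the corner again and handed in while holding it. No verdict is reported.

- **Rock test:** the corner went down about 10 mm. When freed, the chest came back to where it stood.
- **Wedge:** it jammed at about 10 N of push. Its thin edge ended about 31 mm past the foot's middle and it sat about 1 mm off centre, lying flat in the picture.
- **Final press:** I held about 12 N on the mark with the tool height constant at 0.1277 m, so the corner no longer sinks. The force also has about 5 N sideways.
- **Chest:** the scene camera puts it within about 1–2 mm of its start. Under the final press the arm hid part of the chest, so that fit was loose. The top camera's fit was unusable (high error, about 7 mm off), and I disregarded it.
- **Bystanders:** I planned the moves to clear them, and in the last picture none near the work looked disturbed, but I did not measure their positions again.

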